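Tools back into their foam inserts

TASK

Tool check at the end of the job: put the spanner, the cold chisel, the tape measure and the sanding block back into the foam inserts, each in the cut-out made for it, lying right down on the cut-out's floor and released. Leave the mug standing where it is.

Things in the scene. Friction and masses are not known exactly. Their poses are not given: they have to be found in the camera images.
- spanner: Bright open-ended spanner lying flat, 201 mm long, 8 mm thick; jaws 48 mm and 40 mm wide, flat shank between them 18 mm wide, 7 mm thick and 120 mm long. Origin: underside, at the middle of its length; y along it, x across, z up. Grip the shank across x at its middle.
- chisel: Brown cold chisel lying flat, 158 mm long, 18 mm wide, 17 mm high, one end ground to a blade (the plain rusty bar, 105 mm long, is not it). Origin: underside, at its middle; y along it, x across, z up. Grip across x at its middle.
- tape_measure: Yellow and black tape measure standing on its edge, 40 mm wide, 78 mm long, 62 mm high. Origin: underside, at its middle; y along it, x across, z up. Grip across x at its middle.
- sanding_block: Dark red rubber sanding block lying flat, 60 mm wide, 110 mm long, 32 mm high. Origin: underside, at its middle; y along it, x across, z up. Grip across x at its middle.
- insert_spanner: Fixed foam insert 100x236x28 mm, black on a yellow bottom layer. Cut-out: spanner outline, 215 mm long, 32 mm wide, 62 mm at the last 56 mm of each end; 18 mm deep, floor 10 mm above the table. An equally deep open finger slot, 50 mm wide, crosses the middle along x. Origin: centre of the underside, under the cut-out's middle; y along the cut-out, z up. Tool fits either way round.
- insert_chisel: Fixed foam insert 100x236x28 mm, black on a yellow bottom layer. Cut-out: long and narrow, 32 mm wide and 172 mm long; 18 mm deep, floor 10 mm above the table. An equally deep open finger slot, 50 mm wide, crosses the middle along x. Origin: centre of the underside, under the cut-out's middle; y along the cut-out, z up. Tool fits either way round.
- insert_tape: Fixed foam insert 100x236x28 mm, black on a yellow bottom layer. Cut-out: short, 54 mm wide and 86 mm long; the tape stands in it on edge; 18 mm deep, floor 10 mm above the table. An equally deep open finger slot, 50 mm wide, crosses the middle along x. Origin: centre of the underside, under the cut-out's middle; y along the cut-out, z up. Tool fits either way round.
- insert_block: Fixed foam insert 100x236x28 mm, black on a yellow bottom layer. Cut-out: broad, 74 mm wide and 124 mm long; 18 mm deep, floor 10 mm above the table. An equally deep open finger slot, 50 mm wide, crosses the middle along x. Origin: centre of the underside, under the cut-out's middle; y along the cut-out, z up. Tool fits either way round.
- mug: White mug with green stripes, standing upright, about 90 mm across without its handle and 95 mm high; to be left alone. Origin: underside, at the middle of its outline with the handle.
Mind the look-alikes: they are no part of the job. Several things look just like the tape_measure: the one meant starts farthest from the robot's base.

How it is judged:
At the end, for the whole second after the job is handed in: Each of the four tools lies flat (tilt under 0.07 rad) on the floor of its own cut-out (underside less than 3.5 mm above the floor), its origin within 14 mm of the insert's origin seen from above and its length along the cut-out within 0.3 rad, released and at rest (horizontal distance between spanner and insert_spanner below 0.014 m and z of spanner in the frame of insert_spanner below 0.0135 m and angle between each of spanner, chisel, tape_measure, sanding_block's own z axis and vertical below 0.07 rad and angle between the y axis of spanner and the y axis of insert_spanner, either way round below 0.3 rad and linear speed of each of spanner, chisel, tape_measure, sanding_block below 0.02 m/s and angular speed of each of spanner, chisel, tape_measure, sanding_block below 0.2 rad/s and horizontal distance between chisel and insert_chisel below 0.014 m and z of chisel in the frame of insert_chisel below 0.0135 m and angle between the y axis of chisel and the y axis of insert_chisel, either way round below 0.3 rad and horizontal distance between tape_measure and insert_tape below 0.014 m and z of tape_measure in the frame of insert_tape below 0.0135 m and angle between the y axis of tape_measure and the y axis of insert_tape, either way round below 0.3 rad and horizontal distance between sanding_block and insert_block below 0.014 m and z of sanding_block in the frame of insert_block below 0.0135 m and angle between the y axis of sanding_block and the y axis of insert_block, either way round below 0.3 rad); the robot touches nothing.
It fails at once if the mug is knocked over or pushed more than 30 mm (angle between mug's own z axis and vertical above 0.35 rad or distance of mug from where it was at the start of the episode above 0.03 m).
It also fails if it takes over 112 s, if anything falls off the work surface, if the arm or the gripper's body presses on something with over 40 N, if the wrist force passes 120 N, or if a joint passes its speed limit or range.

ROBOT

A 6-joint arm with a two-finger parallel gripper is mounted at the origin on a cart in front of the work surface, level with it; the furniture and walls round the work are solid. World frame = base frame: x ahead of the robot, y to its left, z up, the work surface at z = 0. Lengths are in m, angles in rad, forces in N, time in s.
With the tool pointing down it reaches from about 0.275 to 0.825 m from the base axis. Payload 4.9 kg.
Tool frame: the origin (TCP) lies midway between the tips of the shut fingers; the grasp point (between the pads) lies 19 mm behind it (grip_point_offset is the distance from the TCP to the grasp point, in m); z points along the fingers, y is the line along which they close (so a half turn about z gives the same grasp; the last joint's range is limited). The gripper opens to 85 mm and grips with 20 to 120 N. Pads are 22 mm wide; open, the fingers measure 114 mm over their backs; the gripper's body (76 mm by 85 mm) begins 54 mm behind the grasp point. The pads swing forward as they close: fully open they stand 13 mm farther back than shut.
Start: joints at [-1.353, 0.326, -0.193, 1.052, 0, 1.437], TCP at [0.19, -0.516, 0.231] pointing down, gripper open.
Joint ranges: [-2.65, 2.65], [-0.97, 1.79], [-1.3, 1.35], [-1.93, 2.1], [-1.47, 1.37], [-3.14, 3.14]. Speed limits (rad/s): [2.57, 2.57, 3.14, 3.14, 3.14, 3.14].

INTERFACE

Orientations are given as a rotation vector (axis times angle).
In Python, from cell import * gives the robot as it stands. Calls block until the motion is done:
- movep(position, orientation): joint-space move of the TCP to a pose.
- move_l(position, velocity=0.15, rot=None, until_force=None): straight line of the TCP; rot=None keeps the orientation; velocity is the mean speed in m/s. With until_force (N) it stops when the force on the tool has changed by that much, and returns True; else False.
- set_joints(angles): joint-space move.
- let_go() and grab(newtons=None): open the fingers fully, or close them until they stop; newtons is the grip in N (None keeps the last).
- sleep(seconds).
- ik(position, orientation): joint angles nearest the present ones, or None.
- get_state(): the state.
- grab_frame(name): name is "side" or "top" or "wrist"; returns a dict with "img" (400x640x3 uint8, red, green, blue), "fx", "fy", "cx", "cy" (pixels), "k1" (the pictures are not rectified: a ray, as slopes to the right and down, at radius r is drawn at 1 + k1 r^2 times it, then the intrinsics apply), "cam_to_world" (4x4, takes a point from camera to world coordinates); the wrist camera has in their place "T_tool_cam" (4x4, takes a point from camera to tool coordinates, whose origin is the TCP and whose axes are the flange's). Camera axes: x right, y down, z forward; pixel columns grow to the right and rows downward; lengths in m; the calibration is good to about 2 mm. A picture is of the moment at which its call begins: read the wrist's pose just before it. There is no depth.
A pose or a line that the arm cannot do raises MotionError and nothing moves.
- sign_off(): hands the job in; it is judged then, once.
Trained networks look in the newest picture that a camera, given by its name, has taken for a name from the list of things; names that differ only in an ending like _2 or _b are one class to them, and where a whole thing is asked for, a point or a joint stands for the part that bears it (a point fixed in the world has none). Each returns a list of dicts, best first, with "score" (0 to 1); they miss things now and then, are a little off and sometimes report something else, mostly with a low value. They report only what shows in the picture. A call takes as long as a camera call. They do not tell look-alikes from the thing itself.
- spot_in(camera, name): "centre" ([column, row] in pixels, amid what is visible of it).
- silhouettes(camera, name): "mask" (400x640 bool, what is visible of it) and "centre" ([column, row] in pixels, amid what is visible of it).
- tip_of(camera, name): "centre" ([column, row] in pixels: a listed point, or the origin of a listed thing).
The state is a dict: "clock": time; "q": joint angles; "joint_velocities": joint speeds; "tau": joint torques, N m; "position": TCP position; "eef_rot": TCP orientation; "contact_force": force on the tool from outside, world axes, zero at the start; "wrist_torque": the same for the moment, N m; "finger_gap": opening from 0.0 (shut) to 1.0 (fully open); "grasp_force": force on a finger pad.
Only numpy, scipy, OpenCV 4.12 (cv2) and the standard library are available. Lean on these libraries where they do the work, as an engineer would, in place of code of your own. Each camera call takes 0.05 s, during which the arm holds its last target. There are 200 camera calls.

## Working session

There is one attempt and no reset: what is moved stays moved. The work goes in short steps, each a Python script; the robot and the scene stay as the last script left them, time stands still between calls to the robot, and variables do not carry over. Pictures are saved under pics/ and viewed, at most 14 in all, crops included, and the job is handed in when it is done.

```bash
mkdir -p pics; ls; cat > h.py <<'E'
from cell import *
import numpy as np, cv2
from scipy.spatial.transform import Rotation as R
def ray(f,uv):
    K=np.array([[f["fx"],0,f["cx"]],[0,f["fy"],f["cy"]],[0,0,1.]])
    p=cv2.undistortPoints(np.array(uv,float).reshape(-1,1,2),K,np.array([f["k1"],0,0,0.]))[:,0]
    return np.c_[p,np.ones(len(p))]
def toz(f,uv,z,T=None):
    T=np.array(f["cam_to_world"]) if T is None else T
    d=ray(f,uv)@T[:3,:3].T; o=T[:3,3]
    return o+d*((z-o[2])/d[:,2])[:,None]
def save(n,im): cv2.imwrite("pics/"+n,im[:,:,::-1])
E
python3 - <<'E'
from h import *
names="spanner chisel tape_measure sanding_block insert_spanner insert_chisel insert_tape insert_block mug".split()
for c in("top","side"):
    f=grab_frame(c); save(c+"0.png",f["img"]); print(c,np.round(f["cam_to_world"],3).tolist(),f["fx"],f["k1"])
    for n in names:
        for d in silhouettes(c,n):
            m=d["mask"].astype(np.uint8)
            v=np.argwhere(m)[:,::-1]
            r=cv2.minAreaRect(v.astype(np.float32))
            print(c,n,round(d["score"],2),np.round(d["centre"]),len(v),np.round(r[1]),round(r[2]),np.round(toz(f,[d["centre"]],0.028)[0],3))
print(get_state())
E
```

```text
pics
top [[0.028, -0.989, 0.143, 0.325], [-1.0, -0.027, 0.009, 0.157], [-0.005, -0.144, -0.99, 1.338], [0.0, 0.0, 0.0, 1.0]] 433.3573136907921 -0.10667274538180291
top spanner 0.62 [286. 225.] 463 [15. 62.] 88 [0.431 0.255 0.028]
top chisel 0.84 [232. 211.] 202 [46.  5.] 7 [0.47  0.423 0.028]
top tape_measure 0.86 [392. 252.] 346 [16. 24.] 18 [ 0.359 -0.067  0.028]
top tape_measure 0.77 [355. 228.] 321 [24. 14.] 9 [0.429 0.045 0.028]
top sanding_block 0.94 [423. 230.] 700 [19. 36.] 90 [ 0.427 -0.161  0.028]
top insert_spanner 0.65 [339. 157.] 2369 [75. 31.] 89 [0.646 0.099 0.028]
top insert_chisel 0.58 [429. 163.] 2566 [78. 35.] 88 [ 0.636 -0.181  0.028]
top insert_tape 0.73 [386. 156.] 2446 [34. 76.] 6 [ 0.654 -0.047  0.028]
top insert_block 0.95 [294. 158.] 2464 [33. 76.] 8 [0.64  0.236 0.028]
top insert_block 0.36 [422. 230.] 720 [19. 37.] 90 [ 0.427 -0.158  0.028]
top mug 0.95 [205. 164.] 828 [37. 28.] 66 [0.615 0.515 0.028]
side [[-1.0, 0.027, 0.001, 0.509], [0.011, 0.455, -0.89, 1.264], [-0.025, -0.89, -0.455, 0.609], [0.0, 0.0, 0.0, 1.0]] 466.6718957942224 -0.07992716087777761
[... 927 characters left out ...]
0.448 0.028]
{'clock': 1.0, 'q': array([-1.35318178e+00,  3.26185563e-01, -1.92598892e-01,  1.05199560e+00,
        2.91392985e-05,  1.43656646e+00]), 'joint_velocities': array([-0.00078317, -0.00057804,  0.00061566,  0.00050863, -0.00037791,
       -0.00115547]), 'tau': array([ 4.61905347e-04, -4.43329275e+01,  2.62763947e+01,  7.43583896e-04,
       -1.77918801e-04,  7.54992953e-06]), 'position': array([ 0.1895548 , -0.51632613,  0.23128913]), 'eef_rot': array([3.09308911e+00, 5.49826933e-01, 4.67971339e-05]), 'contact_force': array([-0.37306275, -0.59557398, -0.29602468]), 'wrist_torque': array([ 0.05365833, -0.01736283,  0.01916574]), 'grasp_force': 0.0, 'finger_gap': 0.9993611294318465}
```

```bash
python3 - <<'E'
import cv2
a=cv2.imread("pics/top0.png")[110:300,160:480]
cv2.imwrite("pics/top0c.png",cv2.resize(a,(800,475),interpolation=cv2.INTER_CUBIC))
E
```

```text
(no output)
```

View pics/top0c.png

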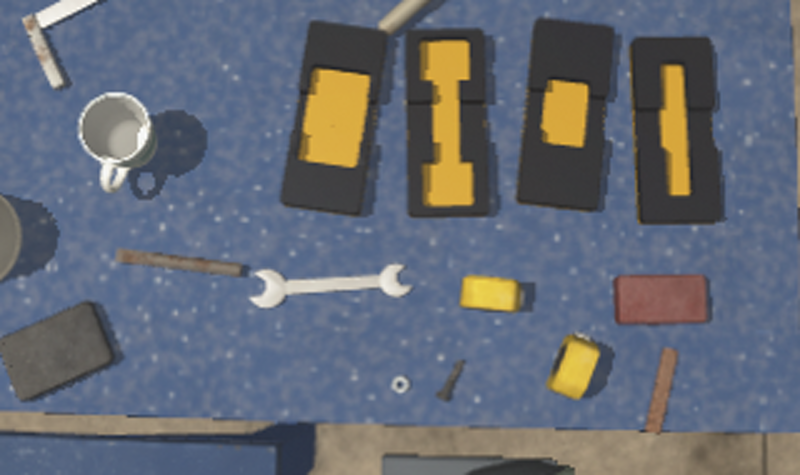

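View pics/side0.png

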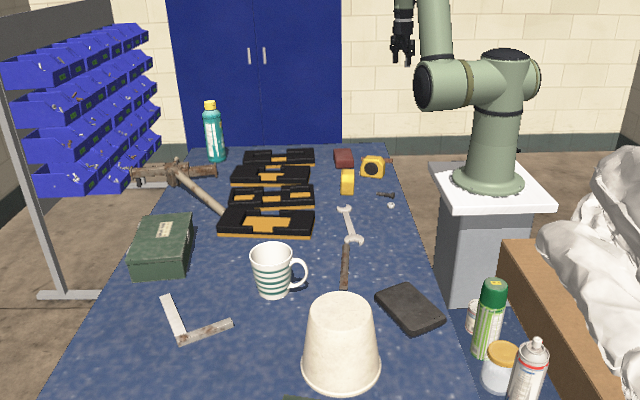

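Top view (crop ×2.5): the inserts, left to right, are block (294,158), spanner (339,157), tape (386,156) and chisel (429,163). The chisel is at (232,211), the spanner at (286,225) and the sanding block at (423,230). The farther tape measure is at (355,228), 0.43 m out against 0.36 m for the other one. The red-brown bar at (425,266) is the look-alike. The side view agrees, with the mug at (272,270). Next is a survey with the wrist camera.

```bash
cat >> h.py <<'E'
def down(psi): return (R.from_euler('z',psi)*R.from_rotvec([np.pi,0,0])).as_rotvec()
def wrist():
    s=get_state(); f=grab_frame("wrist")
    T=np.eye(4); T[:3,:3]=R.from_rotvec(s["eef_rot"]).as_matrix(); T[:3,3]=s["position"]
    return f,T@np.array(f["T_tool_cam"])
def best(p,psi,):
    c=[]
    for k in(-1,0,1,2):
        q=ik(p,down(psi+k*np.pi))
        if q is not None: c.append((abs(q[5]),(psi+k*np.pi),q))
    return min(c,key=lambda t:t[0])[1:]
def rect(f,T,m,z):
    """min-area rectangle of a mask projected to plane z: centre, sides(long,short), angle of long axis"""
    cs,_=cv2.findContours(m.astype(np.uint8),0,cv2.CHAIN_APPROX_NONE)
    c=max(cs,key=len).reshape(-1,2)
    w=toz(f,c,z,T)[:,:2]
    (cx,cy),(a,b),t=cv2.minAreaRect((w*1000).astype(np.float32))
    t=np.radians(t)
    if b>a: a,b,t=b,a,t+np.pi/2
    return np.array([cx,cy])/1e3,a,b,(t+np.pi/2)%np.pi-np.pi/2
E
python3 - <<'E'
from h import *
for x,y,z in((0.5,0.03,0.4),(0.45,.03,.4),(0.42,0.1,.45),(.55,0,.35)):
  try: p,q=best([x,y,z],0); print(x,z,p,np.round(q,2))
  except ValueError: print(x,z,None)
p,q=best([0.5,0.03,0.4],0)
set_joints(q); f,T=wrist(); save("w1.png",f["img"]); print(get_state()["clock"],np.round(f["T_tool_cam"],3).tolist(),f["fx"],np.round(T,3).tolist())
names="spanner chisel tape_measure sanding_block insert_spanner insert_chisel insert_tape insert_block".split()
H=dict(spanner=.008,chisel=.017,tape_measure=.062,sanding_block=.032)
for n in names:
    for d in silhouettes("wrist",n):
        c,a,b,t=rect(f,T,d["mask"],H.get(n,.028)); print(n,round(d["score"],2),np.round(d["centre"]),np.round(c,4),round(a),round(b),round(t,3))
E
```

```text
0.5 0.4 3.141592653589793 [-0.09  0.18  0.04  1.43  0.   -0.09]
0.45 0.4 -3.141592653589793 [-0.1   0.08 -0.08  1.41  0.   -0.1 ]
0.42 0.45 -3.141592653589793 [0.06 0.05 0.01 1.53 0.   0.06]
0.55 0.35 3.141592653589793 [-0.13  0.28  0.04  1.33  0.   -0.13]
3.3667 [[-0.001, -0.965, -0.261, 0.065], [1.0, -0.001, 0.0, -0.001], [-0.0, -0.261, 0.965, -0.142], [0.0, 0.0, 0.0, 1.0]] 325.6414108504912 [[0.002, 0.965, 0.261, 0.435], [1.0, -0.002, -0.0, 0.029], [0.0, 0.261, -0.965, 0.542], [0.0, 0.0, 0.0, 1.0]]
spanner 0.86 [464. 112.] [0.4364 0.2372] 193 47 -1.52
chisel 0.85 [571. 128.] [0.4605 0.4195] 158 19 1.49
tape_measure 0.88 [331. 104.] [0.4295 0.0399] 73 39 1.496
tape_measure 0.8 [261.  44.] [ 0.3532 -0.0549] 77 49 -0.361
sanding_block 0.68 [197. 109.] [ 0.4302 -0.1624] 114 61 -1.52
insert_spanner 0.74 [368. 234.] [0.6432 0.0999] 243 104 0.041
insert_chisel 0.82 [194. 212.] [ 0.6411 -0.182 ] 240 110 0.045
insert_tape 0.76 [279. 236.] [ 0.6573 -0.0485] 242 100 -0.094
insert_block 0.92 [448. 213.] [0.6455 0.2352] 242 110 -0.113
```

View pics/w1.png

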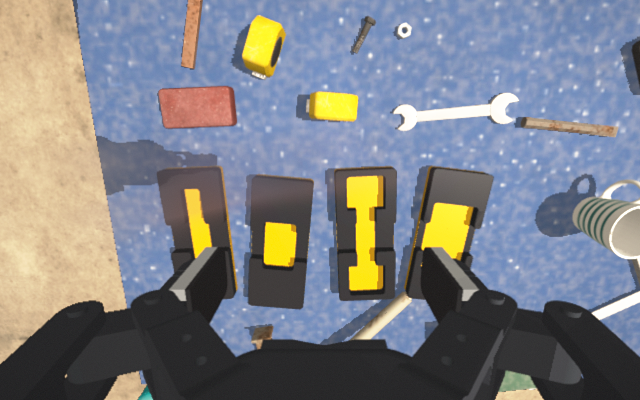

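The wrist view shows all four tools and all four inserts, with the fingers covering the lower edges of the outer inserts. I'll take a second view farther out and fit the known boxes to the masks.

```bash
cat >> h.py <<'E'
from scipy.optimize import minimize
def boxfit(f,T,m,c,t,dims):
    """fit x,y,yaw of a box (dx across, dy long, dz) standing on z=0 to a mask; yaw = direction of long axis"""
    w,l,h=dims; B=np.array([[i*l/2,j*w/2,k*h] for i in(-1,1) for j in(-1,1) for k in(0,1)])
    K=np.array([[f["fx"],0,f["cx"]],[0,f["fy"],f["cy"]],[0,0,1.]]); W=np.linalg.inv(T); S=4
    M=cv2.resize(m.astype(np.uint8),None,fx=S,fy=S,interpolation=0)
    def cost(v):
        P=(R.from_euler('z',v[2]/.2).apply(B)+[v[0],v[1],0])@W[:3,:3].T+W[:3,3]
        u=cv2.projectPoints(P,np.zeros(3),np.zeros(3),K,np.array([f["k1"],0,0,0.]))[0][:,0]
        I=np.zeros_like(M); cv2.fillConvexPoly(I,cv2.convexHull(((u+.5)*S-.5).round().astype(np.int32)),1)
        return 1-(I&M).sum()/(I|M).sum()
    v0=np.array([*c,t*.2])
    r=minimize(cost,v0,method="Nelder-Mead",options=dict(initial_simplex=v0+np.vstack([np.zeros(3),np.eye(3)*.012]),xatol=1e-4,fatol=1e-4))
    return r.x[:2],r.x[2]/.2,1-r.fun
D=dict(chisel=(.018,.158,.017),tape_measure=(.04,.078,.062),sanding_block=(.06,.11,.032))
for n in("spanner","chisel","tape","block"): D["insert_"+n]=(.1,.236,.028)
E
cat > survey.py <<'E'
from h import *
import sys,json
def survey(names):
    f,T=wrist(); o={}
    for n in names:
        for d in silhouettes("wrist",n)[:2]:
            c,a,b,t=rect(f,T,d["mask"],.008 if n=="spanner" else D[n][2])
            s=f"{n} {d['score']:.2f} rect {np.round(c,4)} {a:.0f} {b:.0f} {t:.3f}"
            if n in D: c,t,i=boxfit(f,T,d["mask"],c,t,D[n]); s+=f" | box {np.round(c,4)} {t:.3f} iou {i:.3f}"
            print(s)
    return f,T
E
python3 - <<'E'
from survey import *
p,q=best([0.62,0.03,0.38],0)
set_joints(q)
f,T=survey(["insert_spanner","insert_chisel","insert_tape","insert_block"]); save("w2.png",f["img"])
hsv=cv2.cvtColor(f["img"],cv2.COLOR_RGB2HSV)
m=cv2.inRange(hsv,(15,120,100),(35,255,255)); n,l,st,ce=cv2.connectedComponentsWithStats(m)
for i in range(1,n):
    if st[i,4]>300: print("yellow",ce[i].round(),st[i,4],rect(f,T,l==i,.010))
p,q=best([0.45,0.1,0.42],0)
set_joints(q); f,T=survey(["spanner","chisel","tape_measure","sanding_block"]); save("w3.png",f["img"])
print(get_state()["clock"])
E
```

```text
insert_spanner 0.75 rect [0.6447 0.0998] 238 103 0.043 | box [0.6451 0.1   ] 0.042 iou 0.976
insert_spanner 0.32 rect [0.6473 0.2355] 236 110 -0.118 | box [0.6483 0.2398] -0.117 iou 0.963
insert_chisel 0.68 rect [ 0.6435 -0.1824] 237 108 0.049 | box [ 0.6441 -0.1869] 0.054 iou 0.948
insert_tape 0.70 rect [ 0.6599 -0.0484] 236 101 -0.093 | box [ 0.6605 -0.0491] -0.093 iou 0.966
insert_block 0.55 rect [0.6469 0.2354] 236 108 -0.123 | box [0.6479 0.2402] -0.127 iou 0.957
yellow [334.  16.] 1668 (array([0.42880783, 0.04397793]), 76.62651824951172, 47.98131561279297, np.float64(1.5707434630472585))
yellow [368. 163.] 4067 (array([0.64572559, 0.10046098]), 217.27528381347656, 61.684627532958984, np.float64(0.04196285921345777))
yellow [186. 166.] 1960 (array([ 0.64448956, -0.18746028]), 173.13401794433594, 34.92365646362305, np.float64(0.03968144145969532))
yellow [457. 170.] 3494 (array([0.64857764, 0.24037897]), 125.53382110595703, 76.32112121582031, np.float64(-0.12332193533386349))
yellow [275. 179.] 1789 (array([ 0.66211053, -0.04904568]), 85.67774200439453, 55.79165267944336, np.float64(-0.0954960298422245))
spanner 0.88 rect [0.437  0.2378] 195 46 -1.506
chisel 0.59 rect [0.461  0.4212] 157 18 1.474 | box [0.4613 0.4285] 1.460 iou 0.785
tape_measure 0.78 rect [ 0.3495 -0.0506] 73 51 -0.370 | box [ 0.3492 -0.0568] -0.310 iou 0.803
tape_measure 0.65 rect [0.4273 0.0456] 69 37 1.569 | box [0.4283 0.0453] 1.600 iou 0.726
sanding_block 0.63 rect [ 0.4292 -0.1611] 117 61 -1.519 | box [ 0.4298 -0.1675] -1.512 iou 0.909
5.6
```

View pics/w2.png

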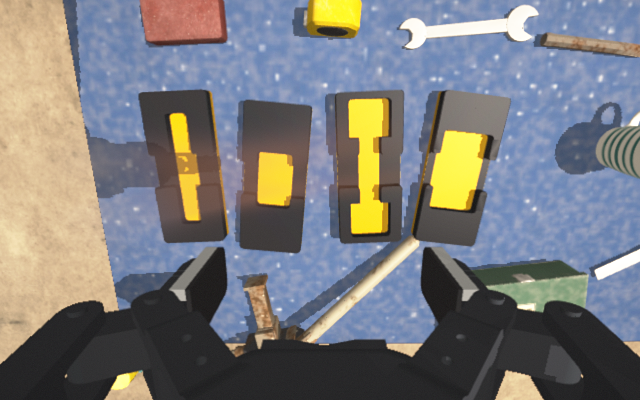

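All four insert poses are clear: the yellow floors agree with the box fits to 2 mm. Next I'll look closely at the tape measure from above.

```bash
python3 - <<'E'
from survey import *
p,q=best([0.428,0.044,0.25],1.56); print(p)
set_joints(q)
f,T=survey(["tape_measure"]); save("w4.png",f["img"])
p,q=best([0.430,-0.165,0.22],-1.515); print(p)
set_joints(q)
f,T=survey(["sanding_block"]); save("w5.png",f["img"])
print(get_state()["clock"])
cv2.imwrite("pics/w45.png",np.hstack([cv2.imread("pics/w4.png")[:,120:520],cv2.imread("pics/w5.png")[:,120:520]]))
E
```

```text
1.56
tape_measure 0.83 rect [0.4297 0.0493] 68 39 1.499 | box [0.4299 0.0464] 1.480 iou 0.770
tape_measure 0.73 rect [ 0.3536 -0.0462] 72 62 -0.357 | box [ 0.3503 -0.0587] -0.263 iou 0.785
-4.656592653589793
sanding_block 0.95 rect [ 0.4306 -0.1648] 108 59 -1.527 | box [ 0.4302 -0.1661] -1.536 iou 0.951
7.9583
```

View pics/w45.png

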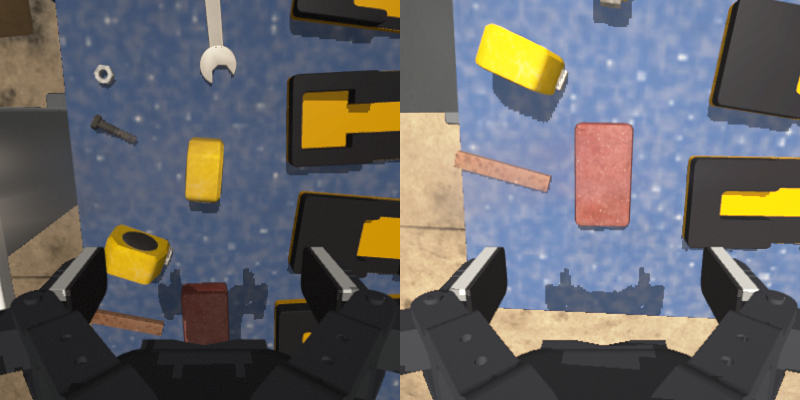

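The tape measure is yellow, rounded and upright, at (205,170) in the left half. The block is at (603,175) in the right half. I'll do the sanding block first, then centre the camera over the tape measure.

```bash
cat >> h.py <<'E'
INS=dict(spanner=(.6454,.1003,.042),chisel=(.6443,-.1872,.047),tape=(.6613,-.049,-.094),block=(.6482,.2403,-.124))
def go(p,psi):
    ps,q=best(p,psi); set_joints(q); return ps
def pick(x,y,t,h,N=50,hov=.14):
    go([x,y,hov],t); s=get_state(); print("hover",np.round(s["position"],4))
    let_go(); print("down hit",move_l([x,y,h],.12,until_force=25)); grab(N)
    s=get_state(); print("grip",round(s["finger_gap"],3),s["grasp_force"].round(1))
    move_l([x,y,.16],.2); s=get_state(); print("lifted",round(s["finger_gap"],3),s["grasp_force"].round(1),s["contact_force"].round(1),s["clock"])
def place(n,h,dx=0,hov=.16):
    x,y,t=INS[n]; x+=dx*np.cos(t); y+=dx*np.sin(t)
    go([x,y,hov],t); move_l([x,y,.012+h+.02],.15)
    print("floor",move_l([x,y,.0085+h],.04,until_force=8),get_state()["position"].round(4))
    let_go(); move_l([x,y,hov],.2); print(get_state()["clock"])
E
python3 - <<'E'
from survey import *
pick(.4304,-.1655,-1.53,.008)
place("block",.008)
f,T=survey(["sanding_block"]); save("w6.png",f["img"])
go([.43,-.022,.25],1.52)
f,T=survey(["tape_measure"]); save("w7.png",f["img"]); print(T[:3,3],get_state()["clock"])
cv2.imwrite("pics/w67.png",np.hstack([cv2.imread("pics/w6.png")[:,120:520],cv2.imread("pics/w7.png")[:,120:520]]))
E
```

```text
hover [ 0.4302 -0.1643  0.1402]
down hit FalseTraceback (most recent call last):
  File "<stdin>", line 2, in <module>
  File "h.py", line 55, in pick
    s=get_state(); print("grip",round(s["finger_gap"],3),s["grasp_force"].round(1))
                                                         ^^^^^^^^^^^^^^^^^^^^^^
AttributeError: 'float' object has no attribute 'round'
```

Just a print bug: the block is already gripped, so I'll carry on from there.

```bash
sed -i 's/s\["grasp_force"\]\.round(1)/round(s["grasp_force"],1)/g' h.py
python3 - <<'E'
from survey import *
s=get_state(); print(s["finger_gap"],s["grasp_force"],s["contact_force"],s["position"])
move_l([.4304,-.1655,.16],.2); s=get_state(); print(s["finger_gap"],s["grasp_force"],s["contact_force"],s["clock"])
place("block",.008)
f,T=survey(["sanding_block"]); save("w6.png",f["img"])
go([.43,-.022,.25],1.52)
f,T=survey(["tape_measure"]); save("w7.png",f["img"]); print(T[:3,3],get_state()["clock"])
cv2.imwrite("pics/w67.png",np.hstack([cv2.imread("pics/w6.png")[:,120:520],cv2.imread("pics/w7.png")[:,120:520]]))
E
```

```text
0.6927170656193805 54.060049653053284 [-0.96384445  0.56790061  6.5747    ] [ 0.430808   -0.16576961  0.0088057 ]
0.689386523412601 53.75679552555084 [-0.17914339 -0.54921963 -1.78042713] 11.1083
floor True [0.648  0.2403 0.0189]
15.5083
sanding_block 0.69 rect [0.6492 0.2393] 112 61 -0.125 | box [0.6501 0.2393] -0.124 iou 0.977
tape_measure 0.86 rect [ 0.3543 -0.0511] 73 53 -0.356 | box [ 0.3515 -0.0576] -0.274 iou 0.802
tape_measure 0.79 rect [0.4294 0.0415] 69 39 1.493 | box [0.4293 0.0374] 1.481 iou 0.815
[0.43486033 0.04308144 0.39237425] 17.0333
```

View pics/w67.png

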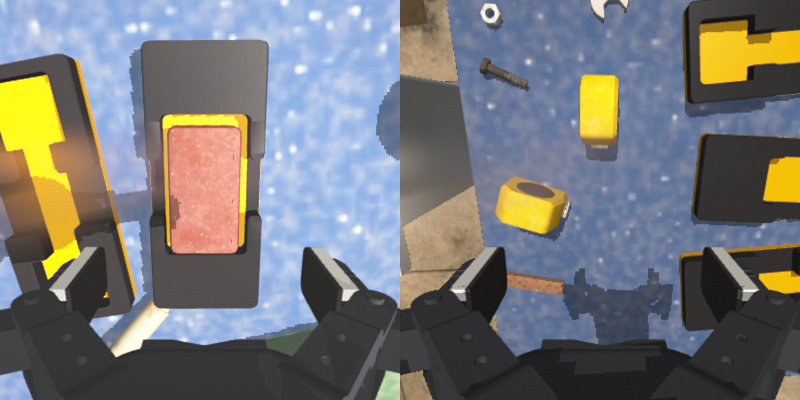

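The block is seated in its cut-out (left half). The tape measure's hook end, at (600,145) in the right half, is its −y end. I'll place the tape measure next, with a guard against releasing it on the rim.

```bash
sed -i 's/^    let_go(); move_l(\[x,y,hov\],.2); print/    if get_state()["position"][2]>.010+h+.004: print("ON RIM"); raise SystemExit\n    let_go(); move_l([x,y,hov],.2); print/' h.py
python3 - <<'E'
from survey import *
pick(.4294,.041,1.49,.015,hov=.16)
place("tape",.015,hov=.2)
f,T=survey(["tape_measure"]); save("w8.png",f["img"])
go([.437,.238,.25],-1.51)
f,T=survey(["spanner","chisel"]); save("w9.png",f["img"]); print(T[:3,3],get_state()["clock"])
cv2.imwrite("pics/w89.png",np.hstack([cv2.imread("pics/w8.png")[:,120:520],cv2.imread("pics/w9.png")[:,120:520]]))
E
```

```text
hover [0.4295 0.041  0.1601]
down hit False
grip 0.448 49.9
lifted 0.438 50.0 [-0.4  0.3 -2.9] 22.4917
floor True [ 0.661  -0.0489  0.0256]
27.075
tape_measure 0.60 rect [ 0.6572 -0.048 ] 78 39 -0.095 | box [ 0.6589 -0.0478] -0.105 iou 0.861
spanner 0.72 rect [0.6553 0.2421] 258 111 -0.119
spanner 0.56 rect [0.4375 0.2388] 194 47 -1.497
chisel 0.64 rect [0.4376 0.2367] 190 46 -1.498 | box [0.4394 0.2351] -1.481 iou 0.636
chisel 0.59 rect [0.459  0.4078] 133 18 1.485 | box [0.4607 0.4249] 1.479 iou 0.737
[0.44246111 0.17107329 0.39230153] 28.7
```

View pics/w89.png

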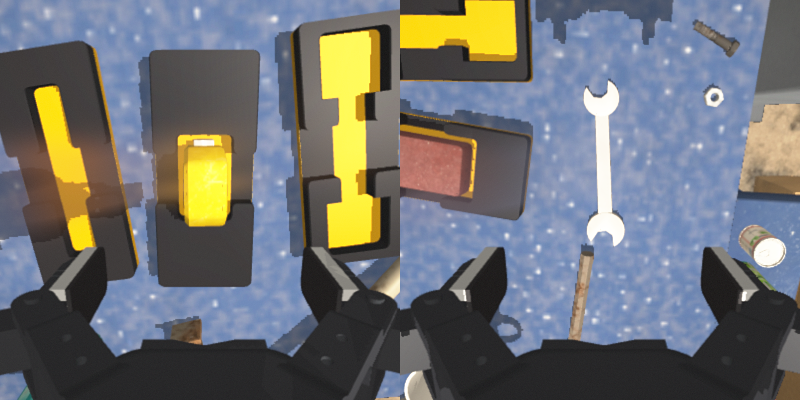

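The tape measure stands on its cut-out's floor. The spanner runs from (600,80) to (606,247) in the right half, and its centre agrees with the earlier views. Spanner next, then a look at the chisel.

```bash
python3 - <<'E'
from survey import *
pick(.4373,.2385,-1.503,.003)
place("spanner",.003)
f,T=survey(["spanner"]); save("w10.png",f["img"])
go([.461,.423,.22],1.48)
f,T=survey(["chisel"]); save("w11.png",f["img"]); print(T[:3,3],get_state()["clock"])
cv2.imwrite("pics/w1011.png",np.hstack([cv2.imread("pics/w10.png")[:,120:520],cv2.imread("pics/w11.png")[:,120:520]]))
E
```

```text
hover [0.4377 0.2383 0.1403]
down hit False
grip 0.18 48.9
lifted 0.183 48.8 [-1.1 -0.1 -2.3] 32.3167
floor True [0.6451 0.1003 0.0134]
36.5667
spanner 0.91 rect [0.6485 0.1007] 201 47 0.039
spanner 0.28 rect [0.6496 0.1006] 252 107 0.042
chisel 0.90 rect [0.4603 0.4256] 154 17 1.481 | box [0.4604 0.4275] 1.478 iou 0.867
[0.45649576 0.35584643 0.36210309] 38.175
```

View pics/w1011.png

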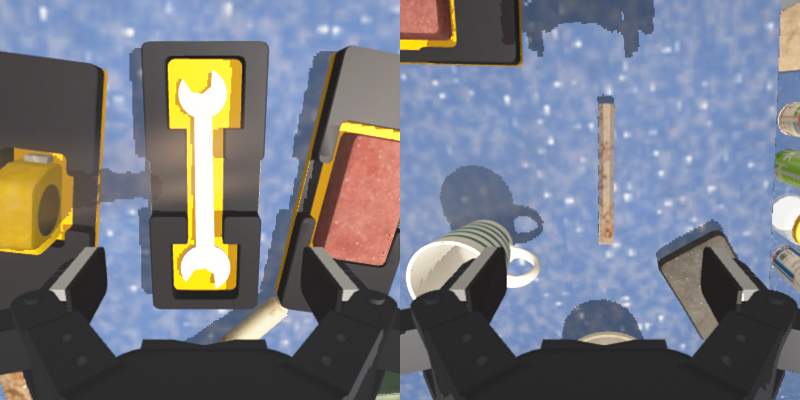

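The spanner is seated (left half). The chisel runs from (605,97) to (605,243) in the right half, clear of the mug handle.

```bash
python3 - <<'E'
from survey import *
pick(.4604,.425,1.479,.005)
place("chisel",.005)
f,T=survey(["chisel"]); save("w12.png",f["img"])
go([.5,.03,.38],0)
f=grab_frame("top"); save("top1.png",f["img"]); print(get_state()["clock"])
cv2.imwrite("pics/end.png",np.hstack([cv2.imread("pics/w12.png")[:,120:520],cv2.imread("pics/top1.png")[:,120:520]]))
E
```

```text
hover [0.4603 0.424  0.1396]
down hit False
grip 0.18 49.7
lifted 0.184 49.1 [ 0.3  1.  -1.7] 41.6417
floor True [ 0.644  -0.1871  0.0153]
46.975
chisel 0.71 rect [ 0.6486 -0.1877] 159 18 0.038 | box [ 0.6483 -0.1879] 0.039 iou 0.928
48.4083
```

View pics/end.png

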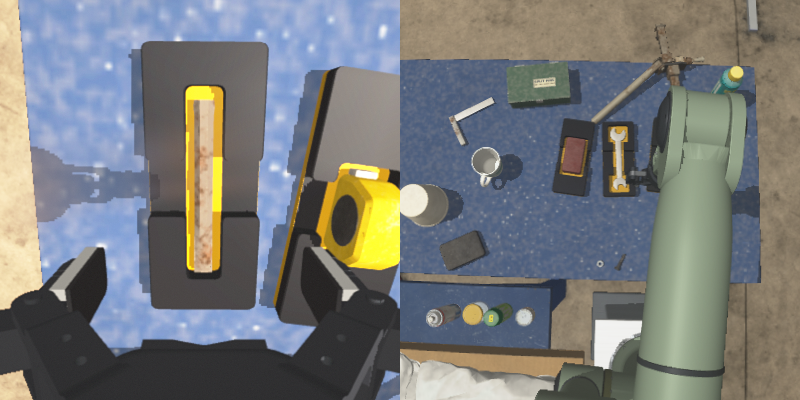

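The chisel is on the floor of its cut-out (left half), and its contact height matched. The mug hasn't moved, and all four tools are seated and released.

```bash
python3 -c "
from cell import *
print(sign_off())"
```

```text
the job is handed in; nothing more can be done
None
```

I put the spanner, cold chisel, tape measure and sanding block into their cut-outs, released them and handed the job in at about 48 s; the camera and contact-height checks all looked right and the mug wasn't touched, but the hand-in gave no verdict.

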